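# Squeeze the sprung tweezers to the gauge's marked gap and hold

## Robot

A 6-joint arm with a two-finger parallel gripper is mounted at the origin on a cart in front of the work surface, level with it; the furniture and walls round the work are solid. World frame = base frame: x ahead of the robot, y to its left, z up, the work surface at z = 0. Lengths are in mm, angles in rad, forces in N, time in s.
With the tool pointing down it reaches from about 350 to 775 mm from the base axis. Payload 7.3 kg.
Tool frame: the origin (TCP) lies between the finger pads; the fingertips stand 8 mm ahead of it and the grasp point (between the pads) lies 11 mm behind it; y points along the fingers, z is the direction in which the jaws open and shut, and the axes are right-handed (so a half turn about y gives the same grasp; the last joint's range is limited). The gripper opens to 92 mm and grips with 3 to 60 N. Pads are 19 mm wide; open, the fingers measure 130 mm over their backs; the gripper's body (75 mm by 190 mm) begins 47 mm behind the grasp point.
Start: joints at [-1.381, 0.342, 1.524, -0, 1.275, -0.146], TCP at [173.023, -495.689, 234.741] pointing down, gripper open.
Joint ranges: [-2.53, 2.53], [-0.77, 2.02], [0.04, 2.7], [-1, 4.14], [0.28, 2.66], [-3.11, 3.11]. Speed limits (rad/s): [2.57, 2.57, 3.14, 3.14, 3.14, 3.14].

## Interface

Orientations are given as [roll, pitch, yaw] about the fixed x, y, z axes, in that order (R = Rz(yaw) Ry(pitch) Rx(roll)).
In Python, from plant import bot, vision, job gives the robot as it stands. The module is installed in compiled form; this text tells all that it offers.
- The arm moves only by the tool arm_command, never from a script. Its argument "deltas" is a list of rows, each a list of 4 numbers: the shift along the tool's x, y, z in m, then the turn about the tool's y in degrees. In form: [[x, y, z, twist], ...]. A call has 1 to 5 rows; each row shifts and turns the commanded pose from where the row before left it, along the tool's axes as they then stand; what a row does not reach is not made up. A row lasts 1/10 s, in which the tool goes at most 50 mm and 8.59 degrees, less where a joint would pass 70% of its speed; a pose out of reach is approached as far as the arm can. A call is refused whole if a number of a shift passes 0.05 or a number of a turn 8.59, either way. A call with a gripper value outside its range is refused whole. "claw" is the closure in counts, from 0 (fully open) to 255 (shut), set as the call begins (left out, the last holds). The fingers move at their own pace and stop on an object; the grip force is fixed at half the most. Time passes only in rows, so rows that do not move let the fingers close. It gives the time, the measured TCP pose, the force and the opening at its end, in the units of the state.
- bot.get_obs(): the state, without advancing time (a new reading comes with each control period).
- vision.capture(name): name is "side" or "top"; returns a dict with "img" (400x640x3 uint8, red, green, blue), "camera_matrix" (3x3 intrinsics, pixels), "world_to_cam" (4x4, takes a point from world to camera coordinates). Camera axes: x right, y down, z forward; pixel columns grow to the right and rows downward; lengths in mm; the calibration is good to about 2 mm. A picture is of the moment at which its call begins. There is no depth.
- job.close_job(): hands the job in, once; it reports no verdict.
Trained networks look in a picture, given as the dict that the camera call returned (one of the last four; its "shot" number tells which), for a name from the list of things; names that differ only in an ending like _2 or _b are one class to them, and where a whole thing is asked for, a point or a joint stands for the part that bears it (a point fixed in the world has none). Each returns a list of dicts, best first, with "confidence" (0 to 1); they miss things now and then, are a little off and sometimes report something else, mostly with a low value. They report only what shows in the picture. A call takes as long as a camera call.
- vision.find_in(picture, name): "xyz" ([x, y, z] in mm, in the coordinates of the camera as it stood for that picture, good to about 4 mm: the middle of the surface that is visible of it).
- vision.regions_of(picture, name): "mask" (400x640 bool, what is visible of it).
The state is a dict: "time": time; "joint_positions": joint angles; "dq": joint speeds; "tau": joint torques, N m; "tool_pos": TCP position; "tcp_rot": TCP orientation; "contact_force": force on the tool from outside, world axes, zero at the start; "moment": the same for the moment, N m; "grip_width": finger opening in mm.
Only numpy, scipy, OpenCV 4.12 (cv2) and the standard library are available. Lean on these libraries where they do the work, as an engineer would, in place of code of your own. Each camera call takes 0.05 s, during which the arm holds its last target. There are 200 camera calls.

## Task

Lay the big sprung tweezers flat on the grey setting gauge, along its centre line with the tips towards the two pointers and stopping at the cross line just short of them, and let go so that they stand open. Then take the two legs from above and squeeze them until each tip stands in line with the nose of its own pointer, and hold that gap steady for two seconds; the program finishes while still holding it so, the tweezers lying flat on the gauge. Never pinch the tips together, and leave the other things on the bench where they lie.

Things in the scene. Friction and masses are not known exactly. Their poses are not given: they have to be found in the camera images.
- tweezers: the big dark steel sprung tweezers (173 mm long, 14 mm high as they lie, 80 g; a 122 mm pair lies near by). The body is the solid heel, a block 40 x 24 x 14 mm (x from -38 to +2 mm) that carries the legs. Origin: on the underside, on the middle line, at the legs' roots. x points along the middle line to the tips, y to the left leg, z up. Lies loose on the bench at the start.
- heel_center (a point): centre of the tweezers' heel block, 18 mm behind the tweezers' origin and 7 mm above the underside; axes as the tweezers'. The heel does not give: gripped across its 24 mm width here, the tweezers can be carried without squeezing the legs.
- leg_left: left (+y) leg, a steel strip 135 x 4 x 14 mm tapering to a tip 3 mm wide. Origin at its root on the heel, 6 mm left of the middle line; x along the leg, z up. It swings about its root only: at rest splayed outward 0.149 rad, sprung (at the grip pad 1.2 N starts it inward, 5 N brings it parallel to the middle line). The legs move independently: squeeze both alike.
- leg_right: right (-y) leg, mirror image of the left one.
- leg_left_tip (a point): end of the left leg's tip, in the middle of its 3 mm width, 5 mm above the underside, 135 mm along the leg. At rest the two tip points stand 52 mm apart; squeezed, they move about 1.6 times as far as the grip pads.
- leg_right_tip (a point): the same on the right leg.
- leg_left_grip (a point): centre of the outer face of the left leg's ribbed grip pad (34 mm long, 12 mm high), 85 mm along the leg from its root, 7 mm above the underside. At rest the outer faces of the two pads are 39 mm apart.
- leg_right_grip (a point): the same on the right leg.
- gauge: the setting gauge, a grey plate 230 x 90 x 6 mm fixed to the bench. Origin: centre of its underside (top face at z = 6 mm). x runs along the plate and its scribed black centre line (y = 0) towards the end with the pointers; y to the left pointer.
- gauge_rest (a point): point on the plate's top where the black cross line (70 mm long) meets the centre line, 63 mm from the plate's centre towards the pointers, 12 mm short of their noses. The tips go to this cross line (1 to 24 mm short of the noses will do). Axes as the gauge's.
- pointer_left_nose (a point): nose of the left pointer, 7 mm above the plate's top: a fixed dark steel block 9 mm wide, 28 mm long, 8 mm high, pointed nose towards the tweezers. Axes as the gauge's. It stands 6 to 15 mm from the centre line, set afresh each time, so the marked gap is 12 to 30 mm and its middle up to 4.5 mm off the centre line.
- pointer_right_nose (a point): nose of the right pointer, the same on the -y side, 6 to 15 mm from the centre line, set independently of the left one.
- small_tweezers: bystander: small steel tweezers, 122 x 13 x 9 mm, lying loose on the bench; origin at the centre of the underside. Leave alone.
- battery: bystander: battery 50 mm long, 15 mm thick, loose. Leave alone.
- spool: bystander: thread spool, 40 mm across, 36 mm high, loose. Leave alone.
- carton: bystander: small cube carton, 62 x 60 x 61 mm, loose. Leave alone.

How it is judged:
By the outcome, as a careful person would: the job done as asked, in the order asked, and still so for the second after the job is handed in, while the arm keeps its last pose, push and grip.
It also fails if it takes over 51 s, if anything falls off the work surface, if the arm or the gripper's body presses on something with over 40 N, if the wrist force passes 120 N, or if a joint passes its speed limit or range.

## Working session

There is one attempt and no reset: what is moved stays moved. The work goes in short steps, Python scripts to look and compute and a tool call to move; the robot and the scene stay as the last step left them, time stands still between calls to the robot, and variables do not carry over. Pictures are saved under pics/ and viewed, about 8 in all and at most 12, crops included, and the job is handed in when it is done.

Besides the shell and the picture viewer there is one more tool, called after "Call:" by a JSON object that holds its "op" and its "data". arm_command: Moves the arm, as the interface text tells. Its arguments: {"type":"object","properties":{"deltas":{"type":"array","items":{"type":"array","items":{"type":"number"}}},"claw":{"type":"number"}},"required":["deltas"]}

```bash
mkdir -p pics
cat > h.py <<'E'
import numpy as np, cv2
from plant import bot, vision, job
def ray(c,u,v,z):
    K=c["camera_matrix"];T=c["world_to_cam"];R=T[:3,:3];t=T[:3,3]
    d=R.T@np.linalg.solve(K,[u,v,1.]);o=-R.T@t
    return o+d*(z-o[2])/d[2]
def pix(c,p):
    K=c["camera_matrix"];T=c["world_to_cam"];q=K@(T[:3,:3]@np.array(p,float)+T[:3,3]);return q[:2]/q[2]
def world(c,xyz):
    T=c["world_to_cam"];return T[:3,:3].T@(np.array(xyz)-T[:3,3])
def save(img,n): cv2.imwrite("pics/"+n,cv2.cvtColor(np.ascontiguousarray(img),cv2.COLOR_RGB2BGR))
E
python3 - <<'E'
from h import *
o=bot.get_obs();print(o)
np.set_printoptions(precision=1,suppress=True)
for n in("top","side"):
    c=vision.capture(n);save(c["img"],n+"0.png")
    print(n,c["camera_matrix"],c["world_to_cam"])
    for k in["tweezers","heel_center","leg_left_tip","leg_right_tip","leg_left_grip","leg_right_grip","gauge","gauge_rest","pointer_left_nose","pointer_right_nose","small_tweezers"]:
        try:
            r=vision.find_in(c,k);print(k,[(world(c,a["xyz"]),pix(c,world(c,a["xyz"])),round(a["confidence"],2)) for a in r[:2]])
        except Exception as e: print(k,e)
E
```

```text
{'time': 0.0, 'joint_positions': array([-1.38098186e+00,  3.42720948e-01,  1.52506026e+00,  4.79535700e-06,
        1.27539511e+00, -1.46033399e-01]), 'dq': array([ 0.00119379, -0.0008761 ,  0.00047559,  0.00112648, -0.0009041 ,
        0.00110828]), 'tau': array([ 5.36514763e-04, -4.31238770e+01, -2.44219941e+01,  7.17448234e-02,
        5.59790013e-02, -1.54530194e-04]), 'tool_pos': array([ 172.95100542, -495.255942  ,  234.03078724]), 'tcp_rot': array([-1.57236247e+00,  2.34983722e-04, -2.80574637e+00]), 'contact_force': array([-1.13645479,  0.68334171,  0.60465227]), 'moment': array([-0.01339445,  0.03906258,  0.02746858]), 'grip_width': 91.72752884983926}
top [[436.5   0.  320.4]
 [  0.  436.5 191.4]
 [  0.    0.    1. ]] [[  -0.1   -1.     0.  -104.8]
 [  -1.     0.1   -0.2  553.7]
 [   0.2   -0.    -1.  1020.9]
 [   0.     0.     0.     1. ]]
tweezers [(array([ 445.2, -183.7,    8.5]), array([340.6, 234. ]), 0.86), (array([ 491.2, -365.2,    4.8]), array([408.7, 212.6]), 0.4)]
heel_center [(array([ 442.1, -185.3,   16.8]), array([341.5, 234.7]), 0.89)]
leg_left_tip [(array([ 5
[... 923 characters left out ...]
 [(array([ 448.3, -145.8,   10.6]), array([278.7, 218.5]), 0.43)]
leg_right_tip [(array([ 476.8, -164.9,    8.9]), array([290.5, 222.7]), 0.77), (array([ 446.6, -149.4,   10.4]), array([277.9, 219.3]), 0.57)]
leg_left_grip [(array([ 446. , -148.6,    8.6]), array([277.7, 219.9]), 0.68)]
leg_right_grip [(array([ 472.9, -161.6,    5. ]), array([289. , 223.6]), 0.7)]
gauge [(array([ 601. , -168.5,    6.5]), array([344.4, 223. ]), 0.94)]
gauge_rest [(array([ 598.6, -170.8,    1.9]), array([343.5, 225.2]), 0.93)]
pointer_left_nose []
pointer_right_nose []
small_tweezers [(array([ 494.6, -368.2,    7.2]), array([295.3, 276.9]), 0.77), (array([ 475.5, -165.6,    6.5]), array([290. , 223.8]), 0.25)]
```

Run:
```python
from h import *
a=cv2.imread("pics/top0.png");cv2.imwrite("pics/top0c.png",cv2.resize(a[130:300,240:440],None,fx=4,fy=4*0.88,interpolation=cv2.INTER_CUBIC))
```

```text
(no output)
```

View pics/top0.png

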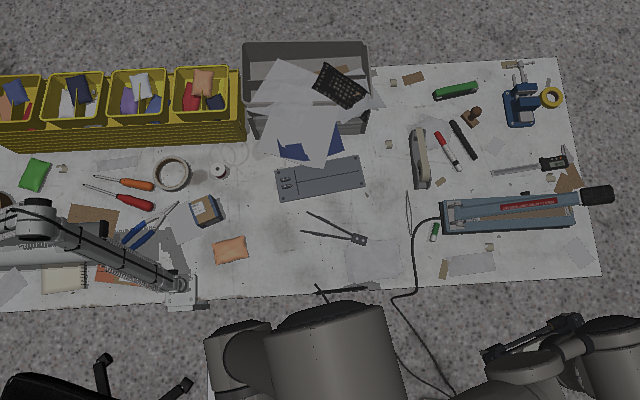

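View pics/top0c.png

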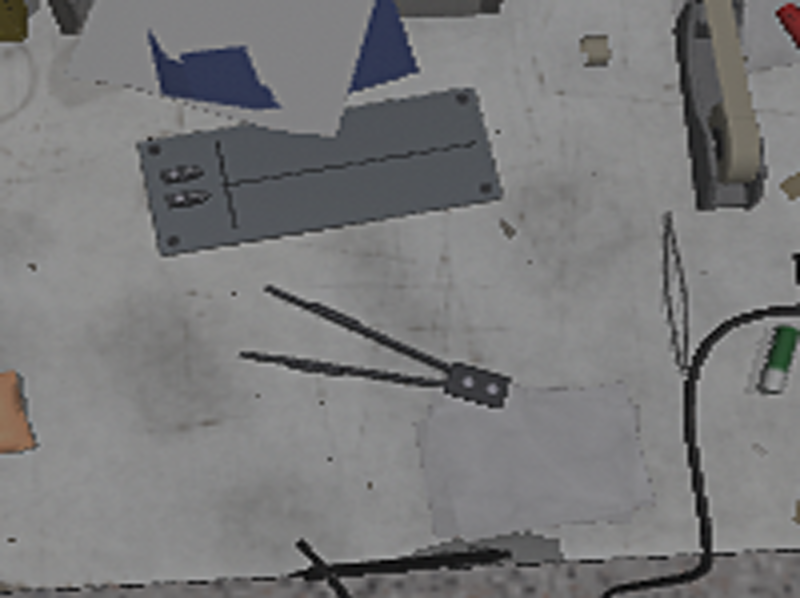

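The top view shows the gauge (crop 140–500, 90–255), with the pointers at its left (+y) end at crop (205,172) and (210,198). The tweezers' heel is at crop (478,385) and their tips are at (268,289) and (242,354). Next I'll view the side picture and fit the poses.

Run:
```python
from h import *
a=cv2.imread("pics/side0.png");cv2.imwrite("pics/side0c.png",cv2.resize(a[130:310,200:440],None,fx=3.3,fy=3.3,interpolation=cv2.INTER_CUBIC))
np.set_printoptions(precision=1,suppress=True)
c=vision.capture("top")
f=lambda x,y,z:ray(c,240+x/4,130+y/3.52,z)
for n,p in dict(tipR=(268,289,14),tipL=(242,354,14),heel=(478,385,14),x0=(224,185,6),xend=(475,142,6),ca=(218,141,6),cb=(236,228,6),n1=(205,172,14),n2=(210,198,14),g1=(137,143,6),g2=(163,255,6),g3=(473,88,6),g4=(501,197,6)).items(): print(n,f(*p))
for n in("top","side"):
    c=vision.capture(n)
    for k in("tweezers","gauge"):
        for r in vision.regions_of(c,k)[:2]:
            m=r["mask"];cs=max(cv2.findContours(m.astype(np.uint8),0,1)[0],key=len)[:,0]
            print(n,k,r["confidence"],m.sum(),cs.min(0),cs.max(0))
```

```text
tipR [ 506.4 -100.5   14. ]
tipL [459.4 -81.4  14. ]
heel [ 427.9 -230.4   14. ]
x0 [589.2 -75.5   6. ]
xend [ 613.  -244.1    6. ]
ca [623.9 -73.1   6. ]
cb [555.5 -81.8   6. ]
n1 [597.8 -63.8  14. ]
n2 [577.6 -66.2  14. ]
g1 [625.5 -19.2   6. ]
g2 [537.7 -33.1   6. ]
g3 [ 655.9 -246.3    6. ]
g4 [ 569.1 -257.8    6. ]
top tweezers 0.64 424 [301 212] [367 245]
top gauge 0.56 2813 [275 155] [364 202]
side tweezers 0.64 505 [258 210] [305 245]
side gauge 0.94 1715 [317 198] [373 246]
side gauge 0.53 505 [258 208] [304 246]
```

View pics/side0c.png

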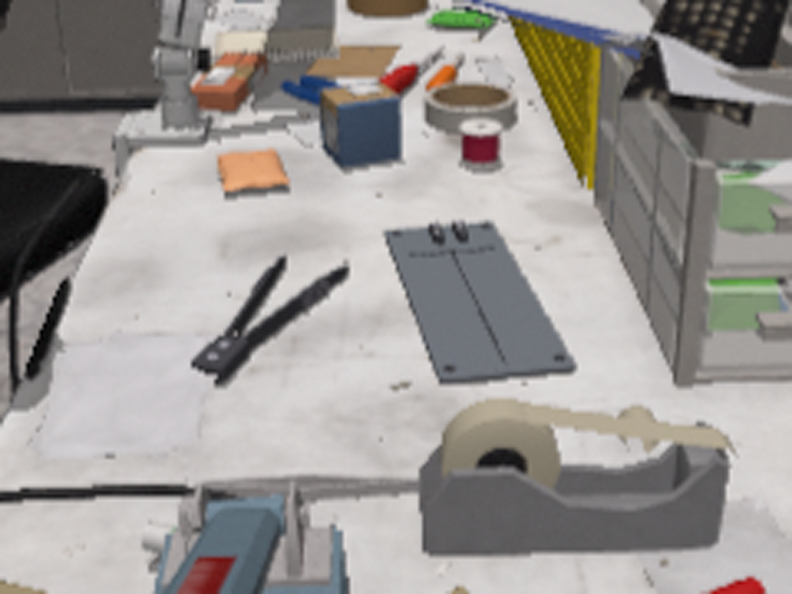

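The side view shows the tweezers' heel at crop (220,352). The plate is clear, with drawers standing beyond its right side. I'll cross-check the heel and the drawer line, then compute the gauge and pointers at sub-pixel level.

Run:
```python
from h import *
np.set_printoptions(precision=1,suppress=True)
c=vision.capture("side")
g=lambda x,y,z:ray(c,200+x/3.3,130+y/3.3,z)
for n,p in dict(heel=(222,350,14),tipL=(282,262,14),tipR=(345,268,14),dr1=(685,382,0),dr2=(600,205,0),g1=(385,232,6),g2=(440,380,6),g3=(575,367,6),g4=(497,222,6),n1=(436,240,14),n2=(459,239,14),x0=(453,250,6),x1=(505,360,6)).items(): print(n,g(*p))
T=c["world_to_cam"];print(-T[:3,:3].T@T[:3,3])
t=vision.capture("top");T=t["world_to_cam"];print(-T[:3,:3].T@T[:3,3])
# rectified top view of gauge pointer area, averaged; plane z=6, 10px/mm... frame gauge prelim
ims=[vision.capture("top")["img"].astype(np.float32) for _ in range(4)]
im=np.mean(ims,0);np.save("top0.npy",im)
C=np.array([597.05,-139.1]);a=np.deg2rad(97.8);ex=np.array([np.cos(a),np.sin(a)]);ey=np.array([-ex[1],ex[0]])
def rect(z,x0,x1,y0,y1,s):
    X,Y=np.meshgrid(np.arange(x0,x1,1/s),np.arange(y1,y0,-1/s))
    P=np.stack([C[0]+X*ex[0]+Y*ey[0],C[1]+X*ex[1]+Y*ey[1],np.full(X.shape,z)],-1)
    q=(P@t["world_to_cam"][:3,:3].T+t["world_to_cam"][:3,3])@t["camera_matrix"].T
    m=(q[...,:2]/q[...,2:]).astype(np.float32)
    return cv2.remap(im,m[...,0],m[...,1],cv2.INTER_CUBIC)
r=rect(6,30,125,-48,48,6).clip(0,255).astype(np.uint8)
for k in range(30,125,10):cv2.putText(r,str(k),((k-30)*6,10),0,.35,(255,0,0))
for k in range(-40,50,10):cv2.putText(r,str(k),(0,(48-k)*6),0,.35,(255,0,0))
save(r,"gauge_rect.png")
# centre line subpixel
for z in(6,):
  r=rect(z,-100,60,-8,8,4).mean(2)
  for i in range(0,640,80):
    p=r[:,i:i+80].mean(1);w=(np.median(p)-p).clip(0)**2;ys=np.arange(8,-8,-.25);print(-100+i/4+10,round((w*ys).sum()/w.sum(),2),w.max()**.5)
```

```text
heel [ 430.6 -231.9   14. ]
tipL [ 461.9 -104.7   14. ]
tipR [ 508.8 -117.4   14. ]
dr1 [ 724.2 -263.     0. ]
dr2 [722.6  18.5   0. ]
g1 [539.6 -38.5   6. ]
g2 [ 569.5 -262.5    6. ]
g3 [ 656.2 -251.3    6. ]
g4 [630.6 -24.5   6. ]
n1 [578.3 -72.9  14. ]
n2 [596.  -72.2  14. ]
x0 [591.3 -74.8   6. ]
x1 [ 612.8 -240.4    6. ]
[ 529.  -904.8  404.2]
[ 289.4 -118.9 1123.3]
-90.0 -1.85 23.94965
-70.0 -2.1 26.101814
-50.0 -1.85 27.730164
-30.0 -2.11 24.138393
-10.0 -2.02 27.170353
10.0 -1.97 28.031624
30.0 -2.18 26.945202
50.0 -1.89 29.876846
```

View pics/gauge_rect.png

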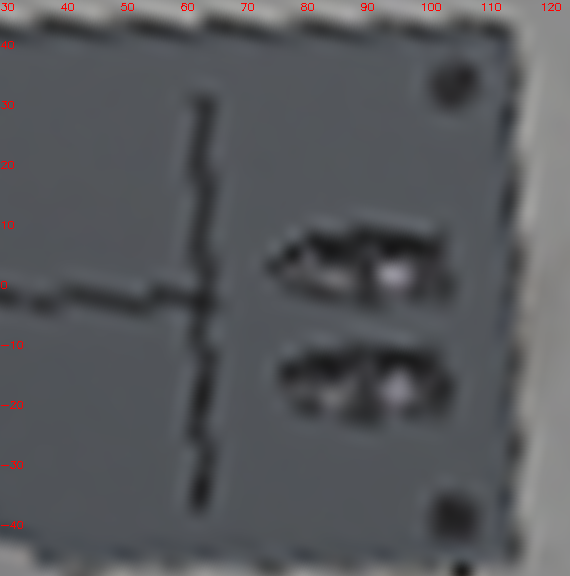

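The picture shows the cross line at gauge x≈62.5 and the centre line at y≈-2 in my provisional frame. The pointers are then at about +6.7 and -12.7 mm from the centre line. I'm moving to the heel now.

Call:
{"op": "arm_command", "data": {"deltas": [[-0.033,0,-0.0165,0],[-0.033,0,-0.0165,0],[-0.033,0,-0.0165,0],[-0.033,0,-0.0165,0],[-0.033,0,-0.0165,0]], "claw": 80}}

```text
time: 2.35
tool_pos: [302.5, -362.3, 234.9]
tcp_rot: [-1.57, 0.0, -2.806]
contact_force: [-0.3, -0.6, 0.2]
grip_width: 63.4
```

Call:
{"op": "arm_command", "data": {"deltas": [[-0.033,0,-0.0165,0],[-0.033,0,-0.0165,0],[-0.033,0,-0.0165,0],[-0.033,0,-0.0165,0],[-0.033,0,-0.0165,0]]}}

```text
time: 2.85
tool_pos: [431.2, -230.0, 234.9]
tcp_rot: [-1.57, 0.0, -2.806]
contact_force: [0.8, -0.5, -0.3]
grip_width: 62.9
```

Call:
{"op": "arm_command", "data": {"deltas": [[0,0.02,0,-8.2],[0,0.02,0,-8.2],[0,0.02,0,-8.2],[0,0.02,0,-8.2],[0,0.02,0,-8.2]]}}

```text
time: 3.35
tool_pos: [430.3, -231.1, 134.0]
tcp_rot: [-1.57, -0.0, -2.084]
contact_force: [-0.5, 0.7, -0.1]
grip_width: 62.9
```

Call:
{"op": "arm_command", "data": {"deltas": [[0,0.02,0,-8.2],[0,0,0,0],[0,0,0,0]]}}

```text
time: 3.65
tool_pos: [430.3, -231.3, 115.0]
tcp_rot: [-1.571, 0.0, -1.951]
contact_force: [-0.3, -0.2, 0.5]
grip_width: 63.3
```

Call:
{"op": "arm_command", "data": {"deltas": [[0,0.03,0,0],[0,0.03,0,0],[0,0.025,0,0],[0,0.015,0,0],[0,0.005,0,0]], "claw": 120}}

```text
time: 4.15
tool_pos: [430.4, -231.3, 9.5]
tcp_rot: [-1.571, 0.0, -1.95]
contact_force: [0.2, 0.3, 0.2]
grip_width: 48.6
```

Call:
{"op": "arm_command", "data": {"deltas": [[0,0,0,0],[0,0,0,0],[0,0,0,0],[0,0,0,0],[0,0,0,0]], "claw": 215}}

```text
time: 4.65
tool_pos: [430.6, -231.5, 10.7]
tcp_rot: [-1.569, -0.001, -1.947]
contact_force: [-2.9, 1.0, 6.1]
grip_width: 23.8
```

Call:
{"op": "arm_command", "data": {"deltas": [[0,0,0,0],[0,0,0,0],[0,0,0,0],[0,0,0,0]]}}

```text
time: 5.05
tool_pos: [430.6, -231.5, 10.7]
tcp_rot: [-1.569, -0.0, -1.947]
contact_force: [0.0, -0.5, 6.7]
grip_width: 23.8
```

Call:
{"op": "arm_command", "data": {"deltas": [[0,-0.02,0,0],[0,-0.025,0,0],[0,-0.025,0,0],[0,-0.01,0,0],[0,0,0,0]]}}

```text
time: 5.55
tool_pos: [430.9, -231.7, 90.9]
tcp_rot: [-1.568, -0.001, -1.947]
contact_force: [-0.0, 0.4, -1.0]
grip_width: 23.6
```

Run:
```python
from h import *
np.set_printoptions(precision=1,suppress=True)
s=vision.capture("side");t=vision.capture("top");save(s["img"],"side1.png");save(t["img"],"top1.png")
for z in range(0,260,20):
    p=ray(t,322.5,168.4,z);q=pix(s,p);print(z,p,"paper tip side crop",(q-[200,130])*3.3, "drawer corner crop",(pix(s,[724,-263,z])-[200,130])*3.3)
a=cv2.imread("pics/top1.png");b=cv2.imread("pics/side1.png")
cv2.imwrite("pics/both1.png",np.hstack([cv2.resize(a[120:280,240:420],None,fx=2.2,fy=2.2,interpolation=2),cv2.resize(b[110:270,220:400],None,fx=2.2,fy=2.2,interpolation=2)]))
```

```text
0 [ 625.9 -148.1    0. ] paper tip side crop [508.5 300.4] drawer corner crop [684.7 382. ]
20 [ 619.9 -147.6   20. ] paper tip side crop [500.7 275.4] drawer corner crop [687.4 354.5]
40 [ 613.9 -147.1   40. ] paper tip side crop [492.8 249.9] drawer corner crop [690.1 326.4]
60 [ 607.9 -146.5   60. ] paper tip side crop [484.7 223.9] drawer corner crop [693.  297.7]
80 [ 601.9 -146.    80. ] paper tip side crop [476.4 197.4] drawer corner crop [695.8 268.3]
100 [ 595.9 -145.5  100. ] paper tip side crop [468.  170.4] drawer corner crop [698.8 238.3]
120 [ 589.9 -145.   120. ] paper tip side crop [459.4 143. ] drawer corner crop [701.8 207.5]
140 [ 583.9 -144.5  140. ] paper tip side crop [450.7 114.9] drawer corner crop [704.8 176.1]
160 [ 578.  -143.9  160. ] paper tip side crop [441.8  86.4] drawer corner crop [708.  143.9]
180 [ 572.  -143.4  180. ] paper tip side crop [432.7  57.3] drawer corner crop [711.2 111. ]
200 [ 566.  -142.9  200. ] paper tip side crop [423.4  27.6] drawer corner crop [714.5  77.2]
220 [ 560.  -142.4  220. ] paper tip side crop [413.9  -2.7] drawer corner crop [717.9  42.7]
240 [ 554.  -141.9  240. ] paper tip side crop [404.3 -33.6] drawer corner crop [721.3   7.3]
```

View pics/both1.png

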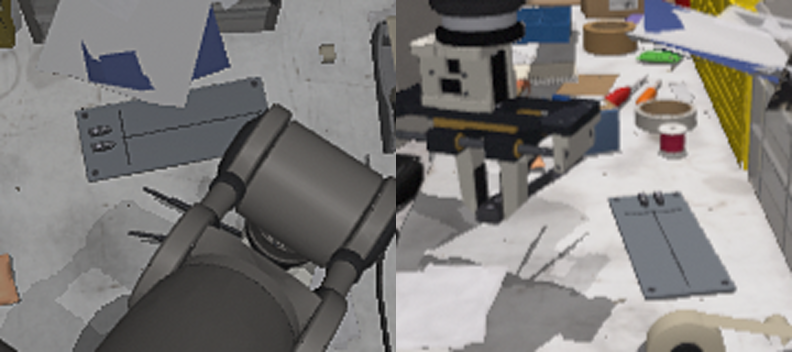

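Left panel: the arm covers the heel, and the tweezers are lifted with the legs showing. A paper pile overhangs towards the gauge, so I need its height before carrying over.

Run:
```python
import cv2
b=cv2.imread("pics/side0.png");cv2.imwrite("pics/s0up.png",cv2.resize(b[0:200,260:520],None,fx=3,fy=3,interpolation=2))
```

```text
(no output)
```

View pics/s0up.png

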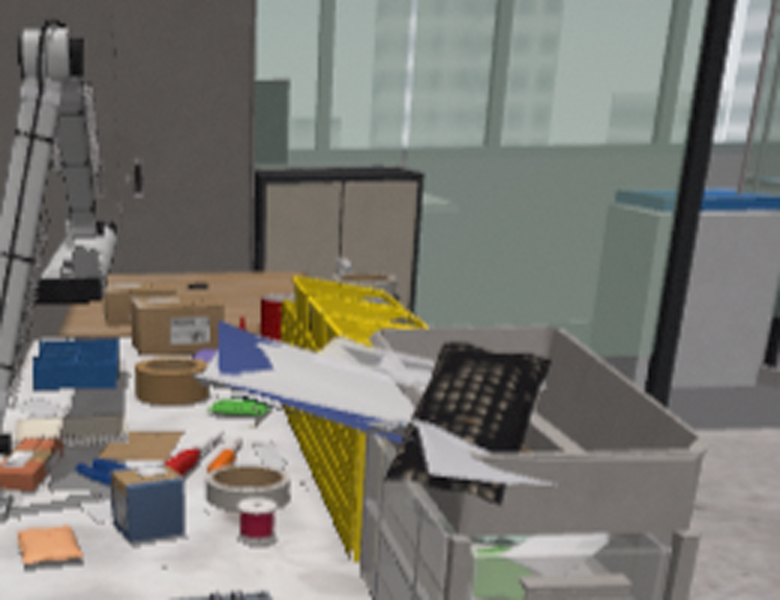

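The paper tip is near (555,-142,236), so I'll move in gradually and watch the tracking error and force. First I'm rotating to the gauge heading, then translating.

Call:
{"op": "arm_command", "data": {"deltas": [[0,0,0,-7.3],[0,0,0,-7.4],[0,0,0,-7.3],[0,0,0,-7.3],[0,0,0,0]]}}

```text
time: 6.15
tool_pos: [429.5, -230.7, 88.3]
tcp_rot: [-1.573, 0.002, -1.435]
contact_force: [0.1, 0.0, 0.2]
grip_width: 23.7
```

Call:
{"op": "arm_command", "data": {"deltas": [[0.0036,0,0.03,0],[0.0036,0,0.03,0],[0.0036,0,0.03,0],[0.0036,0,0.03,0],[0.0036,0,0.03,0]]}}

```text
time: 6.65
tool_pos: [582.0, -228.4, 88.4]
tcp_rot: [-1.572, 0.001, -1.44]
contact_force: [0.6, 1.0, -1.2]
grip_width: 23.9
```

Call:
{"op": "arm_command", "data": {"deltas": [[0.0036,0,0.029,0],[0,0.015,0,0],[0,0.015,0,0],[0,0.01,0,0],[0,0,0,0]]}}

```text
time: 7.15
tool_pos: [608.1, -227.9, 46.9]
tcp_rot: [-1.576, 0.003, -1.437]
contact_force: [0.7, -0.8, -0.9]
grip_width: 23.4
```

Run:
```python
from h import *
o=bot.get_obs();print(o["tool_pos"],o["tcp_rot"],o["tau"])
s=vision.capture("side");t=vision.capture("top");save(s["img"],"side2.png");save(t["img"],"top2.png")
a=cv2.imread("pics/top2.png");b=cv2.imread("pics/side2.png")
cv2.imwrite("pics/both2.png",np.hstack([cv2.resize(a[120:280,240:420],None,fx=2.2,fy=2.2,interpolation=2),cv2.resize(b[110:270,250:430],None,fx=2.2,fy=2.2,interpolation=2)]))
```

```text
[ 608.09715896 -227.89848308   46.89252264] [-1.57553857  0.00313781 -1.43724689] [ 1.24691552e-01 -5.93593419e+01 -2.13528228e+01  6.89693517e-02
 -1.64429150e-01  1.51266670e-02]
```

View pics/both2.png

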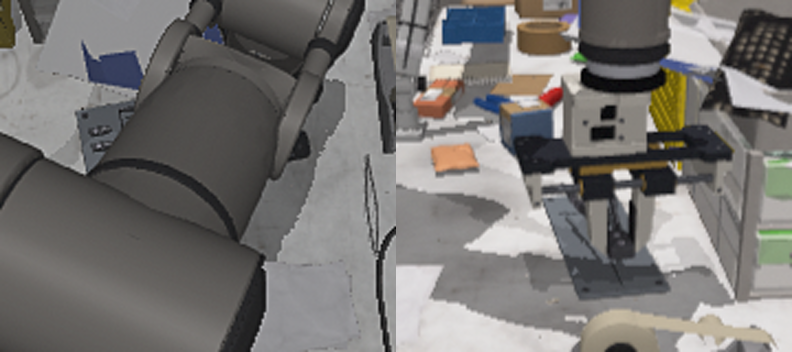

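The tweezers hang over the plate and the gripper clears the drawers. I'm correcting x by about 3 mm and lowering.

Call:
{"op": "arm_command", "data": {"deltas": [[0.001,0.005,0.003,0],[0,0.01,0,0],[0,0.008,0,0],[0,0.003,0,0],[0,0,0,0]]}}

```text
time: 7.75
tool_pos: [613.1, -228.8, 22.8]
tcp_rot: [-1.572, 0.001, -1.436]
contact_force: [0.1, 0.2, -0.0]
grip_width: 23.8
```

Call:
{"op": "arm_command", "data": {"deltas": [[0,0.002,-0.0018,0],[0,0.002,0,0],[0,0.001,0,0],[0,0,0,0],[0,0,0,0]]}}

```text
time: 8.25
tool_pos: [611.9, -229.3, 18.8]
tcp_rot: [-1.571, -0.0, -1.436]
contact_force: [0.9, -0.4, -0.9]
grip_width: 24.0
```

Call:
{"op": "arm_command", "data": {"deltas": [[0,0.001,0,0],[0,0.001,-0.0005,0],[0,0,0,0],[0,0,0,0]]}}

```text
time: 8.65
tool_pos: [611.4, -229.4, 16.8]
tcp_rot: [-1.571, -0.0, -1.436]
contact_force: [-0.5, -0.2, 0.6]
grip_width: 24.1
```

Call:
{"op": "arm_command", "data": {"deltas": [[0,0,0,0],[0,0,0,0],[0,0,0,0],[0,0,0,0]], "claw": 120}}

```text
time: 9.05
tool_pos: [611.3, -229.4, 16.8]
tcp_rot: [-1.571, -0.0, -1.436]
contact_force: [-1.5, -0.9, 0.2]
grip_width: 47.6
```

Call:
{"op": "arm_command", "data": {"deltas": [[0,-0.01,0,0],[0,-0.03,0,0],[0,-0.04,0,0],[0,-0.04,0,0],[0,-0.03,-0.03,0]]}}

```text
time: 9.55
tool_pos: [584.1, -233.4, 170.3]
tcp_rot: [-1.566, -0.003, -1.434]
contact_force: [0.3, -0.6, -0.3]
grip_width: 48.1
```

Call:
{"op": "arm_command", "data": {"deltas": [[0,0,-0.04,0],[0.04,0,-0.02,0],[0.04,0,-0.02,0],[0.04,0,-0.02,0],[0.04,0,-0.02,0]]}}

```text
time: 10.05
tool_pos: [483.5, -409.7, 168.0]
tcp_rot: [-1.57, -0.001, -1.435]
contact_force: [0.5, 0.1, -0.3]
grip_width: 48.6
```

Call:
{"op": "arm_command", "data": {"deltas": [[0.045,0,-0.01,0],[0.045,0,-0.01,0],[0.045,0,-0.01,0],[0.045,0,-0.01,0],[0.0,0,0,0]]}}

```text
time: 10.55
tool_pos: [466.0, -597.3, 165.1]
tcp_rot: [-1.572, -0.001, -1.441]
contact_force: [-0.5, 0.6, -0.6]
grip_width: 48.4
```

```bash
cat >> h.py <<'E'
C=np.array([599.0,-138.8]);_a=np.deg2rad(97.8);ex=np.array([np.cos(_a),np.sin(_a)]);ey=np.array([-ex[1],ex[0]])
def gw(x,y,z):
    p=C+x*ex+y*ey;return np.array([p[0],p[1],z])
def rect(im,t,z,x0,x1,y0,y1,s):
    X,Y=np.meshgrid(np.arange(x0,x1,1/s),np.arange(y1,y0,-1/s))
    P=np.stack([C[0]+X*ex[0]+Y*ey[0],C[1]+X*ex[1]+Y*ey[1],np.full(X.shape,z)],-1)
    q=(P@t["world_to_cam"][:3,:3].T+t["world_to_cam"][:3,3])@t["camera_matrix"].T
    m=(q[...,:2]/q[...,2:]).astype(np.float32)
    return cv2.remap(im,m[...,0],m[...,1],cv2.INTER_CUBIC)
def grid(r,x0,y1,s,st=10):
    r=r.clip(0,255).astype(np.uint8).copy()
    for k in range(x0,x0+r.shape[1]//s,st):cv2.putText(r,str(k),((k-x0)*s,10),0,.35,(255,0,0))
    for k in range(y1-r.shape[0]//s,y1,st):cv2.putText(r,str(k),(0,(y1-k)*s),0,.35,(255,0,0))
    return r
E
python3 - <<'E'
from h import *
print(bot.get_obs()["tool_pos"])
out=[]
for n in("top","side"):
    t=vision.capture(n);im=np.mean([t["img"].astype(np.float32)]+[vision.capture(n)["img"].astype(np.float32) for _ in range(3)],0)
    np.save(n+"3.npy",im);out.append(grid(rect(im,t,14 if n=="top" else 14,-120,110,-40,40,3),-120,40,3))
save(np.vstack(out),"laid.png")
E
```

```text
[ 465.96863588 -597.30069797  165.09428875]
```

View pics/laid.png

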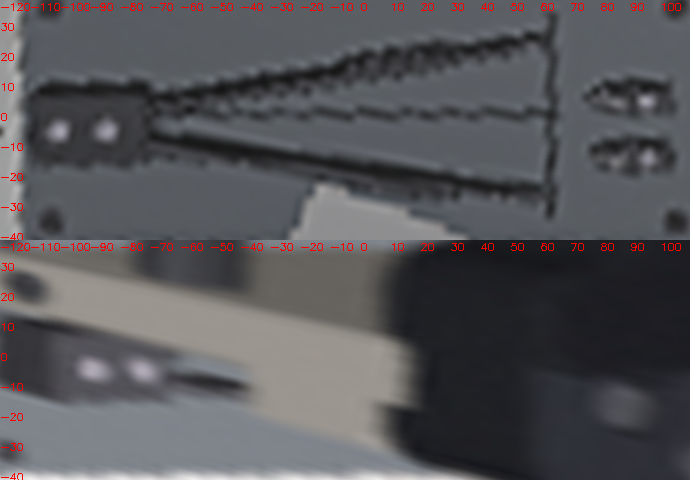

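The tweezers lie along the line, legs open, tips at the cross line (rectified x≈60, y≈+27/−25), with the noses at (75,+7.5) and (76,-12.7). I'll fit silhouette models for sub-pixel numbers.

```bash
cat > fit.py <<'E'
from h import *
from scipy.optimize import minimize
S=8
def hull(t,P):
    q=np.array([pix(t,p) for p in P]);return cv2.convexHull(((q+.5)*S*16).astype(np.int32))
def render(t,hs,box):
    u0,v0,u1,v1=box;m=np.zeros(((v1-v0)*S,(u1-u0)*S),np.uint8)
    for h in hs: cv2.fillConvexPoly(m,h-np.array([u0*S*16,v0*S*16],np.int32),255,cv2.LINE_AA,4)
    return cv2.GaussianBlur(cv2.resize(m,(u1-u0,v1-v0),interpolation=cv2.INTER_AREA).astype(np.float32)/255,(3,3),.5)
def prism(poly,z0,z1): return [gw(x,y,z) for x,y in poly for z in(z0,z1)]
def ptr(t,p,lead=9): # nose x,y
    x,y=p;return [hull(t,prism([(x,y),(x+lead,y+4.5),(x+28,y+4.5),(x+28,y-4.5),(x+lead,y-4.5)],6,14))]
def tw(t,p): # x,y,yaw,thL,thR ; legs 4mm->3mm wide, grip pads ignored
    x,y,a,l,r=p;c,s=np.cos(a),np.sin(a);T=lambda Q:[(x+c*u-s*v,y+s*u+c*v) for u,v in Q]
    hs=[hull(t,prism(T([(-38,-12),(2,-12),(2,12),(-38,12)]),6,20))]
    for th,sg in((l,1),(r,-1)):
        d=np.array([np.cos(th),sg*np.sin(th)]);n=np.array([-d[1],d[0]]);o=np.array([0,6.*sg])
        hs.append(hull(t,prism(T([o-n*2,o+n*2,o+135*d+n*1.5,o+135*d-n*1.5]),6,20)))
    return hs
def fit(t,im,model,p0,box,free,exclude=None):
    u0,v0,u1,v1=box;g=im[v0:v1,u0:u1].mean(2);pl=np.median(g);D=np.clip(np.abs(g-pl)/30,0,1)
    W=np.ones_like(D) if exclude is None else exclude[v0:v1,u0:u1]
    def f(v):
        p=np.array(p0,float);p[free]=v;M=render(t,model(p),box)
        return (W*(M-D)**2).sum()
    x0=np.array(p0,float)[free]
    sx=np.vstack([x0]+[x0+np.eye(len(x0))[i]*(2 if free[i]<2 else .03) for i in range(len(x0))])
    r=minimize(f,x0,method="Nelder-Mead",options=dict(initial_simplex=sx,xatol=.005,fatol=1e-4,maxiter=1500))
    return r.x,r.fun
E
python3 - <<'E'
from fit import *
np.set_printoptions(precision=3,suppress=True)
t=vision.capture("top");im=np.load("top3.npy")
def box(xs,ys,m):
    q=np.array([pix(t,gw(x,y,10)) for x in xs for y in ys]);a=q.min(0)-m;b=q.max(0)+m;return [int(a[0]),int(a[1]),int(b[0]),int(b[1])]
def dist(p,h=5):return 0
for lead in(6,9,13):
  for nm,y in(("L",6.7),("R",-12.8)):
    # mask: only near this pointer
    b=box((73,105),(y-7,y+7),1)
    u,v=np.meshgrid(np.arange(640),np.arange(400))
    ex_=np.zeros((400,640),np.float32);h=hull(t,prism([(68,y-6.),(68,y+8),(108,y+8),(108,y-6)],10,10))
    cv2.fillConvexPoly(ex_,(h/(S*16)).astype(np.int32),1)
    for src in("top0","top3"):
        print(lead,nm,src,fit(t,np.load(src+".npy"),lambda p:ptr(t,p,lead),[75,y],b,[0,1],ex_))
# line mask for tweezers: exclude paper and centre line region
W=np.ones((400,640),np.float32)
for P in([(-68,-2),(58,-2),(58,2),(-68,2)],[(66,-45),(66,45),(59,45),(59,-45)]):
    cv2.fillConvexPoly(W,(hull(t,prism(P,6,6))/(S*16)).astype(np.int32),0)
reg=np.zeros_like(W);cv2.fillConvexPoly(reg,(hull(t,prism([(-113,-20),(-113,18),(60,36),(60,-36)],10,10))/(S*16)).astype(np.int32),1)
g=im.mean(2);pl=np.median(g[170:190,290:340]);print("plate",pl)
W=W*reg*(g<pl+12)
np.save("W.npy",W)
b=box((-113,62),(-38,38),2)
x,f=fit(t,im,lambda p:tw(t,p),[-72,-1,0,.149,.149],b,[0,1,2,3,4],W);print("tw",x,f)
X,Y,a,l,r=x
for sg,th in((1,l),(-1,r)):
    q=np.array([135*np.cos(th),sg*(6+135*np.sin(th))]);print("tip",X+q[0]*np.cos(a)-q[1]*np.sin(a),Y+q[0]*np.sin(a)+q[1]*np.cos(a))
print("heel",X-18*np.cos(a),Y-18*np.sin(a))
x,f=fit(t,im,lambda p:tw(t,p),[-72,-1,0,.149,.149],b,[0,1,2],W);print("tw3",x,f)
E
```

```text
6 L top0 (array([76.037,  6.551]), np.float64(6.373523235321045))
6 L top3 (array([76.083,  6.458]), np.float64(6.253831386566162))
6 R top0 (array([ 76.331, -12.588]), np.float64(6.970536231994629))
6 R top3 (array([ 76.332, -12.568]), np.float64(6.80380916595459))
9 L top0 (array([75.757,  6.496]), np.float64(6.769323348999023))
9 L top3 (array([75.906,  6.442]), np.float64(6.740786552429199))
9 R top0 (array([ 76.117, -12.527]), np.float64(7.435140609741211))
9 R top3 (array([ 76.244, -12.62 ]), np.float64(7.3331193923950195))
13 L top0 (array([75.609,  6.509]), np.float64(7.737810134887695))
13 L top3 (array([75.724,  6.441]), np.float64(7.863709449768066))
13 R top0 (array([ 76.052, -12.395]), np.float64(8.086331367492676))
13 R top3 (array([ 75.917, -12.457]), np.float64(8.066437721252441))
plate 94.25
tw [-71.691  -1.278   0.008   0.158   0.149] 38.39269256591797
tip 61.40984971856322 27.000306332197948
tip 62.01573239866968 -26.260835862636945
heel -89.69049435675007 -1.4224985302098194
tw3 [-72.219  -1.204   0.011] 39.02216720581055
```

The fits put the noses at y = +6.5 and −12.6 mm (gap 19.1, middle −3.05). The tweezers sit at y≈−1.3, yaw 0.5°, tips 13–14 mm short of the noses, which is well laid. I'm moving to the legs' grip pads.

Call:
{"op": "arm_command", "data": {"deltas": [[-0.038,0,0.02,0],[-0.038,0,0.02,0],[-0.038,0,0.02,0],[-0.038,0,0.02,0],[-0.038,0,0.02,0]], "claw": 95}}

```text
time: 11.5
tool_pos: [542.8, -387.9, 167.4]
tcp_rot: [-1.57, -0.001, -1.435]
contact_force: [1.5, 0.3, 0.6]
grip_width: 57.4
```

Call:
{"op": "arm_command", "data": {"deltas": [[-0.038,0,0.02,0],[-0.038,0,0.02,0],[-0.038,0,0.02,0],[-0.038,0,0.019,0],[0,0,0,0]]}}

```text
time: 12.0
tool_pos: [601.7, -222.9, 167.4]
tcp_rot: [-1.57, 0.001, -1.429]
contact_force: [-0.5, 0.1, 0.5]
grip_width: 57.4
```

Call:
{"op": "arm_command", "data": {"deltas": [[0,0.04,0,0.2],[0,0.04,0,0.2],[0,0.025,0,0.1],[0,0,0,0],[0,0,0,0]]}}

```text
time: 12.5
tool_pos: [600.4, -229.3, 62.5]
tcp_rot: [-1.57, -0.001, -1.445]
contact_force: [0.0, -0.1, 0.1]
grip_width: 57.5
```

Call:
{"op": "arm_command", "data": {"deltas": [[-0.012,0,0.001,0],[-0.012,0,0.001,0],[-0.012,0,0.001,0],[-0.012,0,0.001,0],[0,0,0,0]]}}

```text
time: 13.0
tool_pos: [598.1, -178.4, 62.2]
tcp_rot: [-1.571, 0.0, -1.442]
contact_force: [-0.1, 0.6, 0.5]
grip_width: 58.0
```

Call:
{"op": "arm_command", "data": {"deltas": [[-0.012,0,0.001,0],[-0.012,0,0.001,0],[-0.012,0,0.002,0],[-0.01,0,0.002,0],[0,0,0,0]]}}

```text
time: 13.5
tool_pos: [598.3, -132.6, 61.7]
tcp_rot: [-1.571, 0.0, -1.443]
contact_force: [-0.1, -0.2, -1.2]
grip_width: 57.4
```

Run:
```python
from h import *
o=bot.get_obs();print(o["tool_pos"],o["tcp_rot"],o["tau"],o["contact_force"])
s=vision.capture("side");t=vision.capture("top");save(s["img"],"side4.png");save(t["img"],"top4.png")
a=cv2.imread("pics/top4.png");b=cv2.imread("pics/side4.png")
cv2.imwrite("pics/both4.png",np.hstack([cv2.resize(a[110:270,240:420],None,fx=2.2,fy=2.2,interpolation=2),cv2.resize(b[80:240,250:430],None,fx=2.2,fy=2.2,interpolation=2)]))
```

```text
[ 598.30297166 -132.6186052    61.67617864] [-1.57101886e+00  3.39116215e-04 -1.44274630e+00] [  0.42771801 -55.25064826 -20.28402686   0.11675706   0.06545356
   0.17582141] [-0.11788503 -0.24932509 -1.15847339]
```

View pics/both4.png

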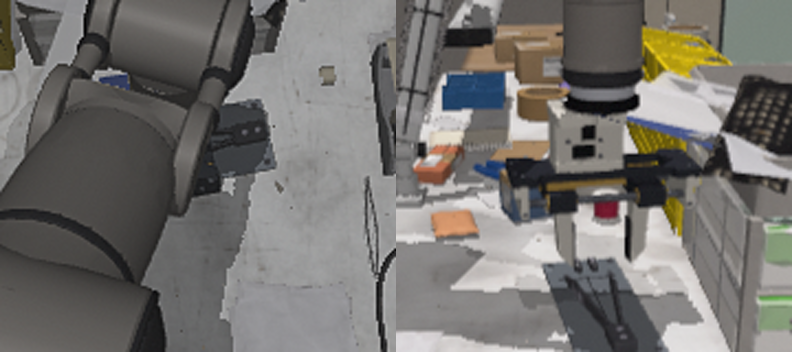

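The side view shows the fingers straddling the legs and no contact with the paper; the top view is covered by the arm. I'm descending.

Call:
{"op": "arm_command", "data": {"deltas": [[-0.006,0.01,0.001,0],[0,0.015,0,0],[0,0.01,0,0],[0,0.006,0,0],[0,0,0,0]]}}

```text
time: 14.1
tool_pos: [597.8, -128.2, 19.5]
tcp_rot: [-1.573, 0.001, -1.445]
contact_force: [0.2, -0.8, 1.0]
grip_width: 57.8
```

Call:
{"op": "arm_command", "data": {"deltas": [[0,0.001,0.001,0],[0,0,0,0],[0,0,0,0],[0,0,0,0],[0,0,0,0]], "claw": 150}}

```text
time: 14.6
tool_pos: [599.6, -128.2, 20.0]
tcp_rot: [-1.57, -0.0, -1.444]
contact_force: [-0.8, 0.3, -0.3]
grip_width: 38.2
```

Call:
{"op": "arm_command", "data": {"deltas": [[0,0,0,0],[0,0,0,0],[0,0,0,0],[0,0,0,0],[0,0,0,0]], "claw": 182}}

```text
time: 15.1
tool_pos: [599.7, -128.2, 20.0]
tcp_rot: [-1.57, -0.0, -1.444]
contact_force: [0.7, 0.5, 3.8]
grip_width: 26.6
```

Run:
```python
from h import *
o=bot.get_obs();print(o["tool_pos"],o["tcp_rot"],o["contact_force"],o["grip_width"])
s=vision.capture("side");im=np.mean([s["img"].astype(np.float32)]+[vision.capture("side")["img"].astype(np.float32) for _ in range(3)],0);np.save("side5.npy",im)
q=pix(s,gw(30,0,20)).astype(int);print(q)
save(cv2.resize(im[q[1]-45:q[1]+35,q[0]-55:q[0]+55].clip(0,255).astype(np.uint8),None,fx=7,fy=7,interpolation=2),"side5.png")
```

```text
[ 599.68907639 -128.21348817   19.99183832] [-1.57023733e+00 -3.37727051e-04 -1.44446068e+00] [0.65444668 0.49236299 3.81627371] 26.600707851904307
[339 206]
```

View pics/side5.png

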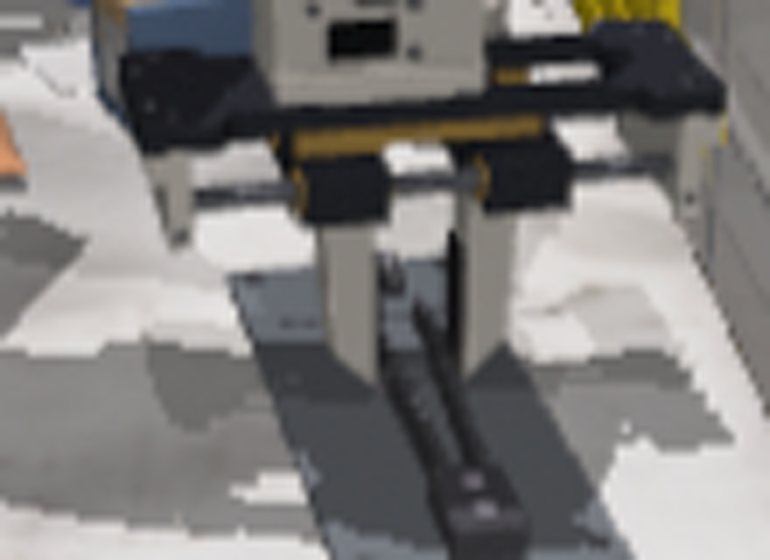

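Side view: the fingers straddle the pads at 26.6 mm. The right tip shows at (425,300) and the left pointer at (392,270), while the left tip and right pointer are behind the fingers. I'll keep closing towards the predicted 18.6 mm and trim the lateral position.

Call:
{"op": "arm_command", "data": {"deltas": [[0,0.001,-0.0008,0],[0,0,0,0],[0,0,0,0],[0,0,0,0],[0,0,0,0]], "claw": 198}}

```text
time: 15.8
tool_pos: [599.0, -128.4, 19.5]
tcp_rot: [-1.57, -0.001, -1.444]
contact_force: [-0.8, 1.6, 6.4]
grip_width: 20.3
```

Call:
{"op": "arm_command", "data": {"deltas": [[0,0,0,0],[0,0,0,0],[0,0,0,0]], "claw": 202}}

```text
time: 16.1
tool_pos: [599.1, -128.4, 19.5]
tcp_rot: [-1.57, -0.001, -1.445]
contact_force: [-1.9, 0.8, 7.5]
grip_width: 19.4
```

Run:
```python
from fit import *
np.set_printoptions(precision=2,suppress=True)
t=vision.capture("side");im=np.mean([t["img"].astype(np.float32)]+[vision.capture("side")["img"].astype(np.float32) for _ in range(5)],0);np.save("side6.npy",im)
s0=cv2.imread("pics/side0.png")[:,:,::-1].astype(np.float32)
r=rect(s0,t,6,-100,55,-8,8,4).mean(2)
for i in range(0,600,120):
    p=r[:,i:i+120].mean(1);w=(np.median(p)-p).clip(0)**2;ys=np.arange(8,-8,-.25);print("line",-100+i/4+15,(w*ys).sum()/w.sum())
def box(xs,ys,m):
    q=np.array([pix(t,gw(x,y,10)) for x in xs for y in ys]);a=q.min(0)-m;b=q.max(0)+m;return [int(a[0]),int(a[1]),int(b[0]),int(b[1])]
for nm,y in(("L",6.5),("R",-12.6)):
    ex_=np.zeros((400,640),np.float32);cv2.fillConvexPoly(ex_,(hull(t,prism([(60,y-8),(60,y+8),(110,y+8),(110,y-8)],6,14))/(S*16)).astype(np.int32),1)
    print(nm,fit(t,s0,lambda p:ptr(t,p,6),[75,y],box((65,108),(y-8,y+8),2),[0,1],ex_))
# cross line position in side at z=6
r=rect(s0,t,6,45,75,-30,-20,4).mean(2);p=r.mean(0);print("cross x",45+p.argmin()/4)
a=grid(rect(s0,t,12,-40,115,-30,30,5),-40,30,5);b=grid(rect(im,t,12,-40,115,-30,30,5),-40,30,5)
save(np.vstack([a[:,:],b]),"side6.png");print(a.shape)
```

```text
line -85.0 1.3999865538004832
line -55.0 1.2915702390476655
line -25.0 1.153291133702954
line 5.0 1.1446172855444894
line 35.0 1.2653836636469682
L (array([81.68,  7.23]), np.float64(17.60095977783203))
R (array([ 79.57, -11.4 ]), np.float64(15.522625923156738))
cross x 64.25
(300, 775, 3)
```

View pics/side6.png

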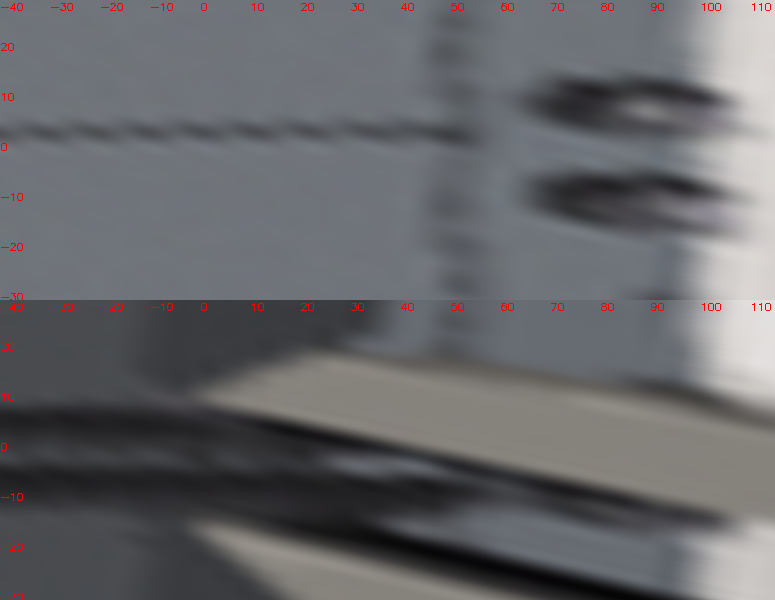

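Run:
```python
from fit import *
np.set_printoptions(linewidth=200)
t=vision.capture("side");im=np.load("side6.npy").mean(2)
print(bot.get_obs()["grip_width"])
off=1.2
for n,p in dict(Rtip_top=(62.5,-12.6+off,20),Rtip_mid=(62.5,-12.6+off,11),Rtip_bot=(62.5,-12.6+off,6),Ltip_top=(62.5,6.3+off,20),Ltip_bot=(62.5,6.3+off,6),Rnose_top=(76,-12.6+off,14),Rnose_b=(76,-12.6+off,6),Lnose_top=(76,6.3+off,14)).items(): print(n,pix(t,gw(*p)))
print("cols",list(range(332,352)))
for v in range(192,222): print(v,im[v,332:352].astype(int))
```

```text
19.111872857872847
Rtip_top [341.48275751 200.74467353]
Rtip_mid [341.44708146 203.96741177]
Rtip_bot [341.42738338 205.74680541]
Ltip_top [334.1439232  201.35432962]
Ltip_bot [334.13367525 206.36739526]
Rnose_top [340.31405034 200.70455677]
Rnose_b [340.28687701 203.52570119]
Lnose_top [333.08756268 201.30448072]
cols [332, 333, 334, 335, 336, 337, 338, 339, 340, 341, 342, 343, 344, 345, 346, 347, 348, 349, 350, 351]
192 [ 29  29  29  31  40  43  58  73  91 157 192 193 194 194 181  90  97 124 127 111]
193 [ 85  85  84  86  91  93 111 148 151 172 193 193 193 190 159  85  99 132 130 130]
194 [129 130 130 129 129 129 143 193 193 193 193 193 193 182  89  71 101 137 129 129]
195 [129 129 129 130 129 129 143 195 195 195 194 195 195 182  59  53  92 137 129 129]
196 [129 129 129 129 129 129 137 169 179 196 196 196 196 176  47  23  73 137 129 130]
197 [129 130 129 129 129 129 123  88 128 177 171 171 168 140  22  18  64 137 129 129]
198 [130 129 129 129 129 130 121  61  87 125 108 108 107  94  15  18  65 134 129 129]
199 [131 129 130 129 129 130 121  63  72  89 108 108 108 100  15  22  67 129
[... 1081 characters left out ...]
6  45  53  37  34  42  47  44  81 138 135 113]
213 [ 60  62  81 115 125 129 119  41  43  48  55  56  32  37  48  50  87 136 120  81]
214 [ 60  61  62  77 101 120 121  57  48  47  58  61  38  35  43  50  78 116  84  61]
215 [ 60  60  61  60  65  90 107  63  46  38  48  47  50  34  36  48  58  72  60  60]
216 [61 60 61 60 60 62 73 75 49 35 46 55 63 37 36 46 52 60 65 61]
217 [60 60 60 60 61 62 70 78 52 33 37 53 68 48 34 38 50 61 74 68]
218 [67 67 66 67 66 68 75 74 62 37 34 46 57 61 38 36 47 60 76 76]
219 [76 76 75 75 75 76 76 76 71 45 34 40 52 67 47 34 38 52 72 75]
220 [76 75 76 75 75 76 76 76 73 56 34 35 49 60 59 34 36 48 60 75]
221 [76 76 75 76 75 75 76 75 76 71 41 36 46 62 65 40 34 37 51 70]
```

Run:
```python
from fit import *
np.set_printoptions(precision=2,suppress=True,linewidth=200)
t=vision.capture("side")
def heel(t,p):
    x,y,a=p;c,s=np.cos(a),np.sin(a)
    return [hull(t,prism([(x+c*u-s*v,y+s*u+c*v) for u,v in[(-38,-12),(2,-12),(2,12),(-38,12)]],6,20))]
# studs: bright spots on heel -> centroid
for n in("side3","side6"):
    im=np.load(n+".npy").mean(2);q0=pix(t,gw(-90,-1,20));u,v=q0.astype(int);P=im[v-12:v+12,u-12:u+12]
    print(n,q0);
    m=(P>75)
    k,l,st,ce=cv2.connectedComponentsWithStats(m.astype(np.uint8))
    for i in range(1,k):
        if st[i,4]<25 and st[i,4]>1:
            c=ce[i]+[u-12,v-12];print(c,st[i,4],"gauge@z20",[(w:=ray(t,*c,20)[:2]-C)@ex,w@ey])
im=np.load("side6.npy").mean(2);u,v=pix(t,gw(-90,-1,20)).astype(int);print(u,v)
print(im[v-14:v+16,u-12:u+14].astype(int))
```

```text
side3 [352.24 230.42]
side6 [352.24 230.42]
[351.2 229.4] 5 gauge@z20 [np.float64(-85.25920356385505), np.float64(0.09917765051484008)]
[352.55 233.95] 22 gauge@z20 [np.float64(-104.74008523918646), np.float64(2.031669617878618)]
352 230
[[ 49  35  46  55  63  37  36  46  52  60  65  61  66  67  66  67  67  66  67  69  86 112 122 122 125 137]
 [ 52  33  37  53  68  48  34  38  50  61  74  68  76  76  76  75  76  75  75  75  82 114 138 138 138 137]
 [ 62  37  34  46  57  61  38  36  47  60  76  76  75  75  75  76  76  75  76  76  79 102 128 137 138 137]
 [ 71  45  34  40  52  67  47  34  38  52  72  75  76  76  75  75  76  75  75  75  76  81 104 139 138 138]
 [ 73  56  34  35  49  60  59  34  36  48  60  75  75  75  76  75  75  75  75  76  75  77  94 129 139 139]
 [ 76  71  41  36  46  62  65  40  34  37  51  70  76  76  75  75  76  76  76  76  76  75  78 102 140 139]
 [ 75  74  59  33  38  50  58  59  33  35  46  59  75  76  75  76  75  75  75  75  76  75  75  87 129 139]
 [ 75  75  71  40  35  47  59  71  41  34  39  53  72  75  76  76  75  75  75  75  76  76  76  79 103 138]
 [ 75 
[... 1648 characters left out ...]
  51  50  50  50  51  50  55  79  97  97  97  97  97  97]
 [124 124 123 124 124 123 123 115  59  49  49  51  50  53  52  52  53  57  67  99 124 123 123 123 123 123]
 [124 124 123 123 124 124 123 120  92  61  61  72  87  90  88  87  79  80  84 101 121 117 117 114 113 112]
 [124 124 124 123 124 123 125 124 120  95  96 102 118 115 113 109  98  91  92 108 105  96  97  90  88  86]
 [122 120 118 115 113 112 113 112 111 108 106 103  98  90  87  86  83  85  84  86  87  94  95 104 106 119]
 [106 103  99  91  87  86  85  86  84  82  82  87  97 115 155 156 156 157 157 162 163 168 170 179 180 189]
 [ 86  91  92 100 102 106 107 120 157 156 157 161 168 185 221 222 222 220 196 202 223 224 225 225 225 225]]
```

```bash
cat > sidefit.py <<'E'
from fit import *
np.set_printoptions(precision=3,suppress=True,linewidth=200)
def run(t,im):
    g=im.mean(2);b=[330,217,372,233];u0,v0,u1,v1=b
    G=g[v0:v1,u0:u1];D=np.clip((74-G)/24,0,1);W=((G<77)&(np.arange(u0,u1)[None]<366)).astype(np.float32)
    # studs
    for su,sv in((351.2,229.5),(352.8,233.5)):
        uu,vv=np.meshgrid(np.arange(u0,u1),np.arange(v0,v1));W[np.hypot(uu-su,vv-sv)<2.3]=0
    for X in(-75,-72,-69):
        def f(v): return (W*(render(t,tw(t,[X,*v]),b)-D)**2).sum()
        best=None
        for th in(.02,.04):
            x0=np.array([0.,0,th,th]);sx=np.vstack([x0]+[x0+d for d in np.diag([2,.02,.02,.02])])
            r=minimize(f,x0,method="Nelder-Mead",options=dict(initial_simplex=sx,xatol=1e-4,fatol=1e-4,maxiter=1500))
            if best is None or r.fun<best.fun: best=r
        Y,a,l,rr=best.x;tips=[]
        for sg,th in((1,l),(-1,rr)):
            q=np.array([135*np.cos(th),sg*(6+135*np.sin(th))]);tips.append(Y+q[0]*np.sin(a)+q[1]*np.cos(a)-1.2)
        print(X,"Y,yaw,thL,thR",best.x,"cost",best.fun,"tips rel line",np.array(tips),"heel",Y-18*np.sin(a)-1.2, "pads mid",Y+85*np.sin(a)+(85*(np.sin(l)-np.sin(rr)))/2-1.2)
E
python3 - <<'E'
from sidefit import *
t=vision.capture("side");im=np.load("side6.npy");run(t,im)
E
```

```text
-75 Y,yaw,thL,thR [ 0.526 -0.068  0.04  -0.046] cost 5.540496826171875 tips rel line [ 1.572 -9.629] heel 0.5493941921738208 pads mid -2.7828547680397273
-72 Y,yaw,thL,thR [ 0.288 -0.075  0.052 -0.055] cost 7.02897834777832 tips rel line [ 2.076 -9.564] heel 0.42793676147152016 pads mid -2.6915634872686214
-69 Y,yaw,thL,thR [ 0.035 -0.077  0.057 -0.061] cost 9.179969787597656 tips rel line [ 2.097 -9.231] heel 0.21421848229970109 pads mid -2.674220302017557
```

Run:
```python
from sidefit import *
t=vision.capture("side");im=np.load("side6.npy").mean(2)
def edges(p,row):
    X,Y,a,l,r=p;out=[]
    for th,sg in((l,1),(r,-1)):
        for off in(1,-1):
            for z in(6,20):
                P=[]
                for d in(0,135):
                    w=2-d/270;u=d*np.cos(th)-sg*np.sin(th)*off*w*sg;v=sg*6+sg*d*np.sin(th)+off*w
                    P.append(pix(t,gw(X+u*np.cos(a)-v*np.sin(a),Y+u*np.sin(a)+v*np.cos(a),z)))
                (u0,v0),(u1,v1)=P;out.append(u0+(u1-u0)*(row-v0)/(v1-v0))
    return np.array(out)
print("order: L(left edge z6,z20; right edge z6,z20) R(same)")
for nm,p in(("th.03",[-72,.2,-.03,.03,.03]),("par",[-72,.2,-.03,0,0]),("fit",[-72,.29,-.075,.052,-.055])):
    for row in(219,225): print(nm,row,edges(p,row))
for row in(219,225): print(row,list(zip(range(338,358),im[row,338:358].astype(int))))
# gauge x at which z=20 / z=6 meets rows
for row,u in((205,342),(212,342),(219,346),(225,350)):
    print(row,[((ray(t,u,row,z)[:2]-C)@ex).round(1) for z in(6,20)])
```

```text
order: L(left edge z6,z20; right edge z6,z20) R(same)
th.03 219 [339.858 342.418 341.383 344.089 346.643 348.73  348.161 350.392]
th.03 225 [342.615 345.258 344.289 347.084 348.828 350.982 350.492 352.795]
par 219 [340.687 342.914 342.204 344.577 345.846 348.263 347.372 349.934]
par 225 [343.072 345.371 344.737 347.187 348.4   350.896 350.073 352.72 ]
fit 219 [340.457 342.76  341.979 344.428 345.54  348.067 347.06  349.732]
fit 225 [342.928 345.306 344.598 347.127 348.217 350.827 349.884 352.644]
219 [(338, np.int64(76)), (339, np.int64(76)), (340, np.int64(71)), (341, np.int64(45)), (342, np.int64(34)), (343, np.int64(40)), (344, np.int64(52)), (345, np.int64(67)), (346, np.int64(47)), (347, np.int64(34)), (348, np.int64(38)), (349, np.int64(52)), (350, np.int64(72)), (351, np.int64(75)), (352, np.int64(76)), (353, np.int64(76)), (354, np.int64(75)), (355, np.int64(75)), (356, np.int64(76)), (357, np.int64(75))]
225 [(338, np.int64(75)), (339, np.int64(76)), (340, np.int64(76)), (341, np.int64(76)), (342, np.int64(73)), (343, np.int64(59)), (344, np.int64(35)), (345, np.int64(35)), (346, np.int64(47)), (347, np.int64(60)), (348, np.int64(71)), (349, np.int64(41)), (350, np.int64(33)), (351, np.int64(40)), (352, np.int64(53)), (353, np.int64(71)), (354, np.int64(76)), (355, np.int64(76)), (356, np.int64(75)), (357, np.int64(75))]
205 [np.float64(66.5), np.float64(37.8)]
212 [np.float64(27.6), np.float64(0.2)]
219 [np.float64(-10.3), np.float64(-36.2)]
225 [np.float64(-40.7), np.float64(-65.6)]
```

Run:
```python
from fit import *
np.set_printoptions(precision=2,suppress=True,linewidth=200)
t=vision.capture("top");im=np.load("top3.npy").mean(2)
pl=94.;D=np.clip((pl-im)/30,0,1).astype(np.float32)
M=np.zeros((400,640),np.float32);M[:]=render(t,tw(t,[-71.7,-1.28,.008,.152,.152]),[0,0,640,400])
st=np.arange(-60,58,10)
for sg,nm in((1,"L"),(-1,"R")):
    o=[]
    for x in st:
        yc=sg*(6+.149*(x+72))-1.2
        rs=[rect(A,t,13,x-5,x+5,yc-6,yc+6,4).clip(0).mean(1) for A in(D,M)];ys=np.arange(yc+6,yc-6,-.25)
        # mask centre line
        o.append([(w*ys[:len(w)]).sum()/w.sum() for w in rs]+[w.sum()/4 for w in rs])
    o=np.array(o);print(nm,"along",st+72);print(" obs-model",(o[:,0]-o[:,1]));print(" width obs",o[:,2]);print(" width mod",o[:,3])
```

```text
L along [ 12  22  32  42  52  62  72  82  92 102 112 122]
 obs-model [-0.75 -0.66 -0.16  0.03 -0.07 -0.09  0.46  0.39  0.32  0.4   0.25  0.11]
 width obs [9.97 9.36 8.22 8.69 8.52 8.3  9.31 9.29 9.17 8.66 6.68 6.62]
 width mod [7.82 7.8  7.72 7.61 7.55 7.47 7.37 7.26 7.2  7.11 6.98 6.9 ]
R along [ 12  22  32  42  52  62  72  82  92 102 112 122]
 obs-model [-0.14  0.28  0.41 -0.11 -0.3  -0.16 -0.35 -0.58 -0.85 -0.2   0.89  1.52]
 width obs [ 9.14  9.38  8.21  8.49  8.89  9.8  10.81 10.5  10.3   8.81  6.39  6.48]
 width mod [8.36 8.39 8.42 8.33 8.16 8.   7.96 8.01 8.01 7.82 7.65 7.56]
```

Both views show the pads stand farther out than the stated 39 mm implies. The legs are already parallel, with a tip gap of about 11–12 mm against the 19 mm needed. I'm opening a little and refitting.

Call:
{"op": "arm_command", "data": {"deltas": [[0,0,0,0],[0,0,0,0],[0,0,0,0],[0,0,0,0]], "claw": 190}}

```text
time: 17.05
tool_pos: [598.8, -128.4, 18.8]
tcp_rot: [-1.571, -0.0, -1.444]
contact_force: [0.1, -1.6, 3.8]
grip_width: 23.5
```

```bash
cat >> sidefit.py <<'E'
def sym(t,im,X=-72,vlo=214):
    # leg lines fitted freely (direction+offset), heel excluded: rows vlo..225
    g=im.mean(2);b=[330,vlo,372,226];u0,v0,u1,v1=b
    G=g[v0:v1,u0:u1];D=np.clip((74-G)/24,0,1);W=((G<77)&(np.arange(u0,u1)[None]<362)).astype(np.float32)
    def hs(v):
        Y,a,th=v;return tw(t,[X,Y,a,th,th])
    f=lambda v:(W*(render(t,hs(v),b)-D)**2).sum()
    x0=np.array([0,-.02,.02]);sx=np.vstack([x0]+[x0+d for d in np.diag([2,.03,.03])])
    r=minimize(f,x0,method="Nelder-Mead",options=dict(initial_simplex=sx,xatol=1e-4,fatol=1e-4,maxiter=900))
    Y,a,th=r.x;m=Y+135*np.sin(a)-1.2;h=6+135*np.sin(th)
    print("sym",vlo,r.x,r.fun,"tips L,R",m+h,m-h,"gap",2*h,"mid",m,"heel",Y-18*a-1.2)
E
python3 - <<'E'
from sidefit import *
o=bot.get_obs();print(o["tool_pos"],o["grip_width"],o["contact_force"])
t=vision.capture("side")
im=np.mean([t["img"].astype(np.float32)]+[vision.capture("side")["img"].astype(np.float32) for _ in range(5)],0);np.save("side7.npy",im)
for n in("side5","side6","side7"):
    I=np.load(n+".npy");print(n)
    for v in(215,217,219): sym(t,I,vlo=v)
g=im.mean(2)
print("cols 334..350")
for v in range(196,222): print(v,g[v,334:352].astype(int))
E
```

```text
[ 598.79  -128.431   18.798] 23.491309545774275 [ 0.087 -1.607  3.763]
side5
sym 215 [ 0.255 -0.031  0.039] 12.299552917480469 tips L,R 6.180876662059923 -16.3314587644078 gap 22.512335426467722 mid -5.075291051173938 heel -0.3945663557947623
sym 217 [ 0.276 -0.028  0.042] 4.742840766906738 tips L,R 6.935085866921068 -16.3200594110003 gap 23.25514527792137 mid -4.692486772039616 heel -0.42110904878802147
sym 219 [ 0.275 -0.03   0.041] 1.7147040367126465 tips L,R 6.67063776905693 -16.520636718143514 gap 23.191274487200445 mid -4.924999474543292 heel -0.39133730029484426
side6
sym 215 [ 0.751 -0.032 -0.005] 12.962478637695312 tips L,R 0.5437379895336436 -10.138837392073299 gap 10.682575381606942 mid -4.797549701269827 heel 0.13137972112538043
sym 217 [ 0.767 -0.031 -0.003] 4.3121538162231445 tips L,R 0.9556170803254487 -10.160361282549363 gap 11.115978362874813 mid -4.602372101111958 heel 0.1226118550006714
sym 219 [ 0.936 -0.037 -0.003] 1.0944737195968628 tips L,R 0.39311023620221164 -10.878592252765797 gap 11.271702488968009 mid -5.242741008281793 heel 0.4004659832989266
side7
sym 21
[... 1731 characters left out ...]
 34  40  35  54  96 138 132]
212 [129 129 129 120  29  39  50  58  60  58  38  33  45  46  65 100 138 135]
213 [119 129 129 120  37  47  46  54  66  64  47  34  40  46  53 107 136 115]
214 [ 89 116 129 120  44  57  42  52  68  68  53  33  36  48  59 101 114  72]
215 [ 63  81 115 114  38  58  37  45  53  60  58  42  36  46  60  76  71  59]
216 [60 63 77 91 50 59 36 39 50 62 66 59 33 38 48 51 66 67]
217 [60 60 60 61 62 57 35 35 46 60 76 71 41 35 48 60 75 76]
218 [66 67 67 67 66 60 40 34 39 51 71 73 55 33 38 52 71 76]
219 [75 75 75 75 75 73 56 34 35 47 60 74 65 37 34 46 60 75]
220 [75 76 75 75 75 75 71 41 34 39 52 71 72 45 33 39 51 70]
221 [75 76 75 75 76 75 73 59 34 35 48 60 73 56 32 36 47 58]
```

The gap now fits linearly against finger opening (slope 1.63, as stated). It is 18.1 mm at 23.5 mm opening, with the right tip at about −12.7, in line with its nose. I'm opening about 0.6 mm more and trimming the centre.

Call:
{"op": "arm_command", "data": {"deltas": [[0,0,-0.0004,0],[0,0,0,0],[0,0,0,0],[0,0,0,0],[0,0,0,0]], "claw": 188}}

```text
time: 17.85
tool_pos: [598.5, -128.4, 18.7]
tcp_rot: [-1.57, -0.0, -1.444]
contact_force: [1.8, -1.2, 4.1]
grip_width: 24.5
```

Run:
```python
from sidefit import *
o=bot.get_obs();print(o["tool_pos"],o["tcp_rot"],o["grip_width"],o["contact_force"])
t=vision.capture("side")
im=np.mean([t["img"].astype(np.float32)]+[vision.capture("side")["img"].astype(np.float32) for _ in range(5)],0);np.save("side8.npy",im)
for v in(215,216,217,218,219): sym(t,im,vlo=v)
g=im.mean(2)
for v in range(198,210): print(v,g[v,336:350].astype(int))
q0=np.array([300,175]);k=9
big=cv2.resize(im[175:240,300:388].clip(0,255).astype(np.uint8),None,fx=k,fy=k,interpolation=cv2.INTER_CUBIC)
def line(P,col):
    q=[tuple(int(x) for x in (pix(t,gw(x,y+1.2,z))-q0+.5)*k) for x,y,z in P]
    for a,b in zip(q,q[1:]):cv2.line(big,a,b,col,1)
for y,c in((6.4,(0,255,0)),(-12.6,(255,0,0))):
    line([(63,y,6),(63,y,16)],c);line([(76,y,6),(76,y,14),(104,y,14)],c)
    s=1 if y>0 else -1;line([(-72,s*6-.9,20),(63,y,20)],c);line([(30,y,6),(76,y,6)],c)
save(big,"final.png")
```

```text
[ 598.466 -128.418   18.75 ] [-1.57  -0.    -1.444] 24.483034879275962 [ 1.844 -1.229  4.09 ]
sym 215 [ 0.102 -0.013  0.026] 11.930122375488281 tips L,R 6.605313452432032 -12.293597318935685 gap 18.898910771367717 mid -2.8441419332518265 heel -0.8654116993649296
sym 216 [ 0.099 -0.013  0.029] 7.182225227355957 tips L,R 6.9906161224812315 -12.788327314151996 gap 19.778943436633227 mid -2.898855595835382 heel -0.8615770546039125
sym 217 [ 0.072 -0.011  0.029] 4.551459312438965 tips L,R 7.273155699023201 -12.477702647611855 gap 19.750858346635056 mid -2.6022734742943263 heel -0.9317738286375458
sym 218 [ 0.088 -0.013  0.027] 1.7582203149795532 tips L,R 6.714431582658278 -12.566388833671063 gap 19.28082041632934 mid -2.9259786255063918 heel -0.8699877382639565
sym 219 [ 0.14  -0.016  0.027] 0.8130408525466919 tips L,R 6.491711033448754 -12.888008199484016 gap 19.37971923293277 mid -3.1981485830176313 heel -0.7751915934286238
198 [126  97  81 124  87 125 108 108 108  98  58  17  28  77]
199 [126  96  56  90  72  88 108 109 108 103  65  17  28  75]
200 [126  96  42  62  71  75 109 108 108 105  78  16  29  76]
201 [125  96  33  49  63  58 108 108 108 105  78  15  32  80]
202 [125  97  47  47  47  59 105 108 108 105  78  16  32  82]
203 [126  98  68  77  75  63  91 102 108 105  79  16  33  82]
204 [125  98  75 108 103  68  66  86 107  97  71  16  34  82]
205 [126  98  68 100  96  60  43  68  91  83  58  17  34  82]
206 [126  97  63  95  93  73  35  39  55  78  66  16  33  82]
207 [126  99  75 108 109 101  49  33  42  62  68  17  33  83]
208 [126  97  68 106 109 106  81  33  36  39  40  15  36  88]
209 [125  96  48  95 109 108 101  37  34  38  37  21  39  94]
```

View pics/final.png

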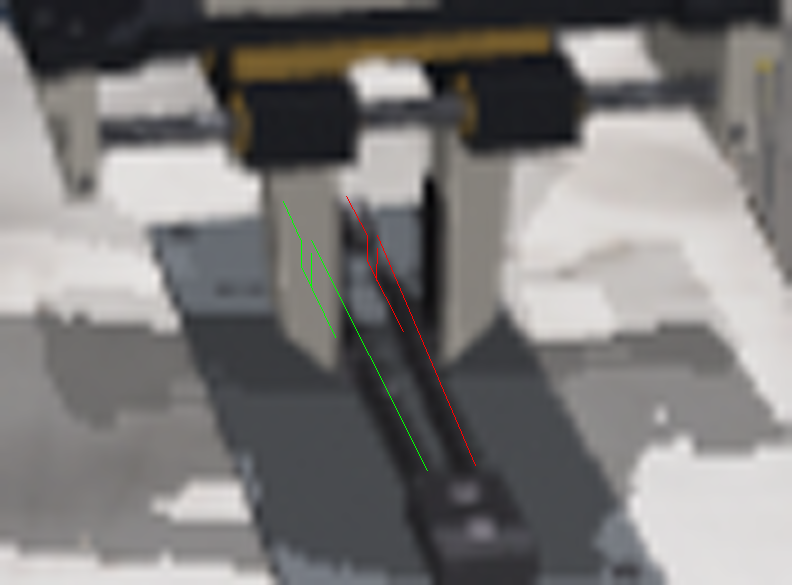

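Run:
```python
from sidefit import *
t=vision.capture("side")
def studs(g):
    out=[]
    for su,sv in((351.2,229.5),(352.8,233.5)):
        P=g[int(sv)-6:int(sv)+7,int(su)-5:int(su)+6];return np.round(P).astype(int)
ims={"side3":np.load("side3.npy").mean(2),"side4":cv2.imread("pics/side4.png").astype(float).mean(2),"side5":np.load("side5.npy").mean(2),"side8":np.load("side8.npy").mean(2)}
for n,g in ims.items(): print(n,"heel cols 344-358");print(np.round(g[224:242,344:359]).astype(int))
g=ims["side4"];print("side4 tips cols 326..352");print("    ",list(range(326,354)))
for v in range(196,212): print(v,g[v,326:354].astype(int))
for y in(26,-26):
    for z in(6,16): print(y,z,pix(t,gw(62,y+1.2,z)))
```

```text
side3 heel cols 344-358
[[150 150 146 132 134 125  56  51  87 113 134 134 134 134 134]
 [149 149 145 132 133 127  76  48  88 106 134 134 134 133 134]
 [149 149 144 125 119 123 103  62  88 105 125 124 133 134 134]
 [149 149 144 112  87 102  99  81  82  94  99 102 134 134 134]
 [150 149 144 112  86  90 115 139 134 105  86  92 124 134 134]
 [149 149 144 110  86  95 139 174 164 116  85  89 103 133 134]
 [150 150 143 107  86  89 107 121 106  86  85  85  92 125 133]
 [149 149 142 103  87  86  86  88  98 108  95  85  88 102 124]
 [149 149 141  99  84  86  86  97 142 160 142  95  86  88 106]
 [150 149 140  91  78  86  86  99 151 167 157 100  86  88 103]
 [150 149 140  86  69  82  86  87  91 101  90  86  84  85  86]
 [149 149 139  84  52  78  86  87  84  83  81  79  78  78  76]
 [146 148 138  83  45  68  75  76  72  69  67  65  64  62  59]
 [125 138 139 101  43  53  58  58  57  56  56  56  57  56  57]
 [ 83 106 138 121  45  52  56  57  56  56  55  56  56  56  56]
 [ 68  97 136 122  63  53  56  56  55  55  54  53  54  54  57]
 [ 92 119 138 123  79  60  58  58  63  63  66  65  65  66  74]
 [129
[... 4990 characters left out ...]
6 107 107 114]
207 [ 81  42  37  37  50  60  82  93  97 107 103  70 102 108 109 109 108 107 108 108 100  36  41  60  98 107 108 108]
208 [103  72  37  37  45  41  67 101 107 107 104  85  84 108 108 109 109 109 107 108 100  42  38  51  80 108 108 109]
209 [108 101  41  38  51  37  47  82 108 109 109 103  75 108 108 107 107 108 108 108 102  52  37  51  76 108 108 108]
210 [ 94  87  48  42  55  42  43  62  97 108 108 104  86  97 108 106 108 108 109 109 103  65  35  48  66 108 107 108]
211 [ 58  60  60  53  60  53  44  50  66 100 109 109 101  70  94 101 113 112  96 101 108  66  34  47  54  93  94  93]
26 6 [326.521 207.103]
26 16 [326.495 203.519]
-26 6 [346.618 205.392]
-26 16 [346.68  201.829]
```

Against the rest-state picture, the tip predictions agree to about 0.4 px. The tweezers slipped back about 4 mm during the squeeze, leaving the tips about 17 mm short of the noses, which is within the allowed 1–24 mm. In the overlay the right leg runs in line with the right pointer. The final fit gives tips at +6.8 / −12.6 against noses at +6.4 / −12.6. I'm holding for two seconds.

Call:
{"op": "arm_command", "data": {"deltas": [[0,0,0.0002,0],[0,0,0,0],[0,0,0,0],[0,0,0,0],[0,0,0,0]]}}

```text
time: 18.7
tool_pos: [598.4, -128.4, 18.7]
tcp_rot: [-1.571, -0.0, -1.444]
contact_force: [0.3, -3.2, 4.2]
grip_width: 24.7
```

Call:
{"op": "arm_command", "data": {"deltas": [[0,0,0,0],[0,0,0,0],[0,0,0,0],[0,0,0,0],[0,0,0,0]]}}

```text
time: 19.2
tool_pos: [598.4, -128.3, 18.7]
tcp_rot: [-1.571, -0.0, -1.444]
contact_force: [0.5, -3.4, 4.6]
grip_width: 24.5
```

Call:
{"op": "arm_command", "data": {"deltas": [[0,0,0,0],[0,0,0,0],[0,0,0,0],[0,0,0,0],[0,0,0,0]]}}

```text
time: 19.7
tool_pos: [598.4, -128.4, 18.7]
tcp_rot: [-1.571, -0.0, -1.444]
contact_force: [-0.3, -3.1, 5.6]
grip_width: 24.5
```

Run:
```python
from sidefit import *
t=vision.capture("side")
im=np.mean([t["img"].astype(np.float32)]+[vision.capture("side")["img"].astype(np.float32) for _ in range(5)],0)
for v in(216,217,218,219): sym(t,im,X=-76,vlo=v)
for v in(216,217,218,219): sym(t,im,X=-72,vlo=v)
o=bot.get_obs();print(o["time"],o["grip_width"],o["tool_pos"])
```

```text
sym 216 [ 0.06  -0.012  0.025] 7.073479175567627 tips L,R 6.6132701268312095 -12.057507596650126 gap 18.670777723481336 mid -2.7221187349094587 heel -0.9285143866157329
sym 217 [ 0.131 -0.012  0.024] 4.230142116546631 tips L,R 6.6200475267225345 -11.96332957843929 gap 18.583377105161823 mid -2.671641025858377 heel -0.8555522236174591
sym 218 [ 0.151 -0.013  0.024] 1.7273950576782227 tips L,R 6.373033595215733 -12.056767024328433 gap 18.429800619544167 mid -2.8418667145563505 heel -0.810009136827911
sym 219 [ 0.139 -0.013  0.024] 0.806816816329956 tips L,R 6.391928613710039 -12.1282020314498 gap 18.52013064515984 mid -2.86813670886988 heel -0.8204623179194714
sym 216 [ 0.08  -0.013  0.027] 7.060475826263428 tips L,R 6.710601547204786 -12.551066597222764 gap 19.26166814442755 mid -2.9202325250089887 heel -0.8798292882411057
sym 217 [ 0.119 -0.013  0.026] 4.234939098358154 tips L,R 6.7438651219322026 -12.40313604485273 gap 19.147001166784932 mid -2.829635461460264 heel -0.8478433979727269
sym 218 [ 0.141 -0.014  0.026] 1.7368881702423096 tips L,R 6.5304089997334245 -12.4138859683143 gap 18.944294968047725 mid -2.941738484290438 heel -0.8083759018174014
sym 219 [ 0.125 -0.015  0.026] 0.8132663369178772 tips L,R 6.497276182089802 -12.630791415432338 gap 19.12806759752214 mid -3.066757616671268 heel -0.8092405074124851
20.0 24.286505078737733 [ 598.421 -128.36    18.759]
```

Tips are at about +6.5 / −12.3 against noses at +6.4 / −12.6, so the match is good. I'm completing the steady hold and handing in.

Call:
{"op": "arm_command", "data": {"deltas": [[0,0,0,0],[0,0,0,0],[0,0,0,0],[0,0,0,0],[0,0,0,0]]}}

```text
time: 20.5
tool_pos: [598.4, -128.4, 18.7]
tcp_rot: [-1.571, -0.0, -1.444]
contact_force: [0.1, -2.9, 5.8]
grip_width: 24.2
```

Call:
{"op": "arm_command", "data": {"deltas": [[0,0,0,0],[0,0,0,0],[0,0,0,0],[0,0,0,0],[0,0,0,0]]}}

```text
time: 21.0
tool_pos: [598.4, -128.3, 18.7]
tcp_rot: [-1.571, -0.0, -1.444]
contact_force: [0.3, -2.3, 4.9]
grip_width: 23.8
```

Call:
{"op": "arm_command", "data": {"deltas": [[0,0,0,0],[0,0,0,0],[0,0,0,0],[0,0,0,0],[0,0,0,0]]}}

```text
time: 21.5
tool_pos: [598.4, -128.4, 18.8]
tcp_rot: [-1.571, -0.0, -1.444]
contact_force: [1.4, -3.3, 4.6]
grip_width: 23.9
```

```bash
python3 -c "
from plant import bot,job
o=bot.get_obs();print(o['time'],o['grip_width'],o['contact_force']);print(job.close_job())"
```

```text
21.5 23.93316338439243 [ 1.35007042 -3.34965419  4.56352638]
the job is handed in; nothing more can be done
None
```

I laid the tweezers open along the gauge's centre line with the tips at the cross line. I then took the legs from above and squeezed them to the pointers. The gap was held for about 3 s, and the job was handed in at 21.5 s with the arm still holding.

**Last check (side camera fit, about 1.5 s before hand-in):** each tip was within about 0.5 mm of its nose across the centre line.

| | Tip (mm from centre line) | Pointer nose (mm) |
|---|---|---|
| Left | about +6.5 | +6.4 |
| Right | about −12.3 | −12.6 |

**What was uncertain or disagreed:**
- **Left tip not seen:** a finger hid the left tip and left pointer in the side view, and the arm covered the top view. The left tip's position is taken from the fitted legs.
- **Over-squeezed at first:** I aimed for an 18.6 mm opening, worked out from the stated 39 mm pad width, and stopped at about 19.2 mm. The legs were then nearly parallel with a tip gap of about 11 mm. The tips did not touch, and I opened again to the gap that the cameras showed.
- **Slipped back:** the tweezers moved about 4 mm back during the squeeze. The tips ended about 17 mm short of the noses, within the 1 to 24 mm allowed.
- **Small drift at the end:** the finger opening read 24.5 mm at the start of the hold and 23.9 mm at hand-in. I did not refit after that, and if the drift is real the gap closed by up to 1 mm.
- **Bystanders:** I did not touch the other things on the bench on purpose, but I did not check their positions again afterwards.

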